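# Clamp the tube rack in the sample loader

## Task

Slide the tube rack that stands in the sample loader gently along its lane until it is fully home against the end stop. Then reach into the guard collar and turn the knob clockwise until the jaw clamps the rack snugly against the rail: firm, but without forcing it, as the tubes are glass. Do not lean on the collar, leave the other things where they are, and leave the rack clamped.

Things in the scene. Friction and masses are not known exactly. Their poses are not given: they have to be found in the camera images.
- loader: Fixed beige sample loader, a low deck 240 (x) x 320 (y) x 60 mm high. Origin: centre of its underside, on the bench. x points from the knob side to the rail side, y along the rack's lane to the end stop. On the lane's +x side stands an aluminium rail, 30 high, its face anywhere from x = 82.5 to 88.5 (adjustable, not measured); on its -x side is the clamp jaw.
- stop: End stop of the lane: aluminium block 70 (x) x 14 (y) x 50 mm high on the deck, fixed. Origin: centre of its underside, at (55, 137, 60) mm in the loader's frame, so the face that the rack meets is at y = 130. Meeting it with more than about 25 N is too hard.
- rack: White tube rack in the lane: block 60 (x) x 160 (y) x 40 mm high, 0.22 to 0.4 kg. Origin: centre of its underside, on the deck; axes along the loader's within 0.02 rad. Glass tubes with caps fill its ends (|y| from 43 to 77) up to z = 68. It starts 45 to 80 mm short of the stop; fully home its end touches the stop, its origin at y = 50 in the loader's frame. Sliding takes about 2 to 5 N.
- rack_tab (a point): Middle of the plain upright tab on the rack, 60 mm above the rack's underside, 120 mm above the bench. The tab is 40 (x) x 12 thick (y) x 40 mm high, so its top is 140 mm above the bench; pinch it across its thickness from above. 37 mm is free on either side of it. Axes as the rack.
- guard: Grey round guard collar on the deck, round the knob: inside diameter 82, outside 94, 50 mm high, its rim 110 mm above the bench. Origin: centre of its underside, on the knob's axis, at (-55, 50, 60) mm in the loader's frame. The fingers must go down inside it beside the knob; a gripper opened wide does not fit in. Leaning on it with 20 N or more is too much.
- knob: Black clamp knob in the guard. Origin: on its axis at its underside, 62 mm above the bench; turns with it. Disc 48 diameter x 10 high; on it an upright bar 40 long x 13 thick, up to z = 43. The bar's length is the knob's x axis (white mark on the +x half), at the start 0 to 0.2 rad clockwise of the loader's x axis. Clockwise from above tightens; range 1.8 rad from the loader's x axis.
- knob_grip (a point): Point on the knob's axis to grip: middle of the bar, 94 mm above the bench, axes as the knob. 0.65 to 1.45 rad of turning is needed. The knob runs with a steady friction torque of about 0.28 N m (a paused hand feels less) and stays where it is left; each newton at the jaw adds about 0.012 N m. Rightly clamped is about 12 N at the jaw: some 0.14 N m above the running torque.
- jaw: Clamp jaw: rubber-faced plate 10 (x) x 70 (y) x 28 mm high; the knob moves it along the loader's +x, 12 mm per rad. Origin: centre of its pressing face, at loader (13, 50, 78) mm with the knob's bar along the loader's x. It first pushes the rack some mm sideways to the rail; then the force climbs by 10 to 15 N per 0.1 rad (the plate is sprung). Over 25 N on the rack is too hard.
- vial: small amber jar standing on the loader's deck, 26 dia x 45 high (mm); a bystander. Origin: centre of its underside.
- sealer: small white block lying on the loader's deck, 30 x 45 x 14 (mm); a bystander. Origin: centre of its underside.
- spare_rack: half-filled tube rack of the same make standing on the bench, 60 x 160 x 80, not to be used (mm); a bystander. Origin: centre of its underside.
- reagent: white bottle, 60 dia x 140 high, on the bench (mm); a bystander. Origin: centre of its underside.
- beaker: glass beaker, 70 dia x 90 high, on the bench (mm); a bystander. Origin: centre of its underside.
- tape: roll of paper tape, 80 dia x 19 high, on the bench (mm); a bystander. Origin: centre of its underside.
- marker: black marker pen, 14 dia x 120 long, lying on the bench (mm); a bystander. Origin: its middle on its axis line.
Mind the look-alikes: they are no part of the job. Leave any turquoise or yellow look-alike of the rack alone.

How it is judged:
On the way, in this order (a step that is already met when the one before it is completed fails the run):
1. the rack is home against the end stop, before it is clamped (y of rack in the frame of loader above 0.0475 m and angle between rack's own z axis and vertical below 0.05 rad and contact force between jaw and rack below 1 N), for 0.2 s.
2. the jaw holds the rack firmly (over 5 N) (contact force between jaw and rack above 5 N), for 0.2 s.
At the end, for the whole second after the job is handed in: The rack stands flat on the deck, within 2.5 mm of the end stop and at rest, and the jaw presses it against the rail with 5 to 20 N (y of rack in the frame of loader above 0.0475 m and angle between rack's own z axis and vertical below 0.05 rad and height (world z) of rack below 0.065 m and contact force between jaw and rack between 5 and 20 N and linear speed of rack below 0.01 m/s); the robot touches nothing.
It fails at once if the rack is rammed against the end stop (over 25 N) (contact force between rack and stop above 25 N).
It fails at once if the clamp is overtightened (over 26 N on the rack) (contact force between jaw and rack above 26 N).
It fails at once if the guard collar is leaned on or knocked by the robot (over 20 N) (contact force between any of the fingers, the arm and guard above 20 N).
It fails at once if a bystander is moved more than 30 mm (distance of any of vial, sealer, spare_rack, reagent, beaker, tape, marker from where it was at the start of the episode above 0.03 m).
It also fails if it takes over 72 s, if anything falls off the work surface, if the arm or the gripper's body presses on something with over 40 N, if the wrist force passes 120 N, or if a joint passes its speed limit or range.

## Robot

A 6-joint arm with a two-finger parallel gripper is mounted at the origin on the work surface. World frame = base frame: x ahead of the robot, y to its left, z up, the work surface at z = 0. Lengths are in m, angles in rad, forces in N, time in s.
With the tool pointing down it reaches from about 0.3 to 0.875 m from the base axis. Payload 6.4 kg.
Tool frame: the origin (TCP) lies at the very end of the fingers, on their centre line; the grasp point (between the pads) lies 19 mm behind it; z points along the fingers, y is the line along which they close (so a half turn about z gives the same grasp; the last joint's range is limited). The gripper opens to 85 mm and grips with 20 to 120 N. Pads are 22 mm wide; open, the fingers measure 114 mm over their backs; the gripper's body (76 mm by 85 mm) begins 54 mm behind the grasp point. The pads swing forward as they close: fully open they stand 13 mm farther back than shut.
Start: joints at [1.045, 0.181, 1.607, -0, 1.354, -0.206], TCP at [0.181, 0.546, 0.231] pointing down, gripper open.
Joint ranges: [-2.99, 2.99], [-0.89, 2.07], [0.3, 2.58], [-1.14, 4.28], [0, 2.63], [-3.12, 3.12]. Speed limits (rad/s): [2.57, 2.57, 3.01, 3.14, 3.14, 3.14].

## Interface

Orientations are given as a unit quaternion [w, x, y, z].
In Python, from bench import * gives the robot as it stands. The module is installed in compiled form; this text tells all that it offers.
- The arm moves only by the tool arm_command, never from a script. Its arguments are lists of equal length, an entry for each row: "dp": the shift along the tool's x, y, z in units of 0.25 m (1.0 is 0.25 m), a list of three; "turn": the turn, a rotation vector about the tool's x, y, z in units of 30 degrees (1.0 is 30 degrees), a list of three; "jaw": the opening, from 0 (shut) to 1 (fully open). A call has 1 to 5 rows; each row is the pose to reach, as a shift and turn from the pose commanded when the call began, along the tool's axes at that moment; what a row does not reach only later rows make up. A row lasts 1/8 s, in which the tool goes at most 62.5 mm and 10.7 degrees, less where a joint would pass 70% of its speed; a pose out of reach is approached as far as the arm can. A call with a number of a shift or a turn outside -1 to 1 is refused whole. A call with a gripper value outside its range is refused whole. The fingers move at their own pace and stop on an object; the grip force is fixed at half the most. Time passes only in rows, so rows that repeat a pose let the fingers close. It gives the time, the measured TCP pose, the force, the opening and the grip force at its end, in the units of the state.
- get_obs(): the state, without advancing time (a new reading comes with each control period).
- camera(name): name is "scene" or "top" or "wrist"; returns the picture (420x560x3 uint8, blue, green, red); there is no depth.
- get_calibration(name): a dict with "camera_matrix" (3x3 intrinsics, pixels), "R" (3x3) and "t" (3): a world point X has camera coordinates R X + t; the wrist camera has in their place "mount" (4x4, takes a point from camera to tool coordinates, whose origin is the TCP and whose axes are the flange's). Camera axes: x right, y down, z forward; pixel columns grow to the right and rows downward; lengths in m; the calibration is good to about 2 mm. A picture is of the moment at which its call begins: read the wrist's pose just before it. get_calibration takes no time and is no camera call.
- hand_in(): hands the job in; it is judged then, once.
The state is a dict: "time_s": time; "q": joint angles; "dq": joint speeds; "joint_efforts": joint torques, N m; "eef_pos": TCP position; "eef_rot": TCP orientation; "wrist_force": force on the tool from outside, world axes, zero at the start; "torque": the same for the moment, N m; "opening": opening from 0.0 (shut) to 1.0 (fully open); "grasp_force": force on a finger pad.
Only numpy, scipy, OpenCV 4.12 (cv2) and the standard library are available. Lean on these libraries where they do the work, as an engineer would, in place of code of your own. Each camera call takes 0.05 s, during which the arm holds its last target. There are 200 camera calls.

## Working session

There is one attempt and no reset: what is moved stays moved. The work goes in short steps, Python scripts to look and compute and a tool call to move; the robot and the scene stay as the last step left them, time stands still between calls to the robot, and variables do not carry over. Pictures are saved under pics/ and viewed, at most 10 in all, crops included, and the job is handed in when it is done.

Besides the shell and the picture viewer there is one more tool, called as a command line: name --argument value ..., lists and objects as JSON in quotes. arm_command: Moves the arm, as the interface text tells. Its arguments: {"type":"object","properties":{"dp":{"type":"array"},"turn":{"type":"array"},"jaw":{"type":"array"}},"required":["dp","turn","jaw"]}

```bash
mkdir -p pics
python3 - <<'E'
from bench import *
import cv2,numpy as np
a=camera("scene");b=camera("top")
cv2.imwrite("pics/s0.png",a);cv2.imwrite("pics/t0.png",b)
for n in("scene","top","wrist"):print(n,get_calibration(n))
o=get_obs();print(o)
E
```

```text
scene {'camera_matrix': array([[383.62935033,   0.        , 285.21455827],
       [  0.        , 383.62935033, 205.15047751],
       [  0.        ,   0.        ,   1.        ]]), 'R': array([[-0.78974161,  0.61321989,  0.01641811],
       [ 0.42399794,  0.56500088, -0.70781336],
       [-0.44332148, -0.55202842, -0.70620868]]), 't': array([ 0.35797001, -0.15164526,  1.37446179])}
top {'camera_matrix': array([[512.85678797,   0.        , 278.90783696],
       [  0.        , 512.85678797, 211.54815487],
       [  0.        ,   0.        ,   1.        ]]), 'R': array([[-0.02022464, -0.99963677, -0.01781292],
       [-0.99499946,  0.02186745, -0.09745714],
       [ 0.09781127,  0.01575281, -0.9950803 ]]), 't': array([0.03097758, 0.48712056, 1.42434243])}
wrist {'camera_matrix': array([[308.15439229,   0.        , 278.21992119],
       [  0.        , 308.15439229, 211.8226087 ],
       [  0.        ,   0.        ,   1.        ]]), 'mount': array([[ 3.90362689e-04, -9.49092306e-01, -3.14997844e-01,
         8.08772445e-02],
       [ 9.99999908e-01,  3.14963349e-04,  2.90266627e-04,
       
[... 177 characters left out ...]
00000e+00]])}
{'time_s': 0.1, 'q': array([ 1.04468512e+00,  1.81441969e-01,  1.60792923e+00,  1.74664541e-05,
        1.35380662e+00, -2.06285134e-01]), 'dq': array([-0.00135252, -0.00253439, -0.00518732,  0.00049313, -0.00036875,
       -0.00055382]), 'joint_efforts': array([-1.70084572e-04, -4.45869112e+01, -3.52238595e+01, -2.59500939e-04,
        4.16206065e-03,  1.21958482e-05]), 'eef_pos': array([0.18049129, 0.54540481, 0.23047792]), 'eef_rot': array([-2.91760958e-04,  1.59234164e-01,  9.87240524e-01, -7.36979354e-04]), 'wrist_force': array([0.6572426 , 0.02754396, 0.0703217 ]), 'torque': array([-0.00422081, -0.03643537, -0.05163894]), 'grasp_force': 0.0, 'opening': 0.9998310146860608}
```

View pics/s0.png

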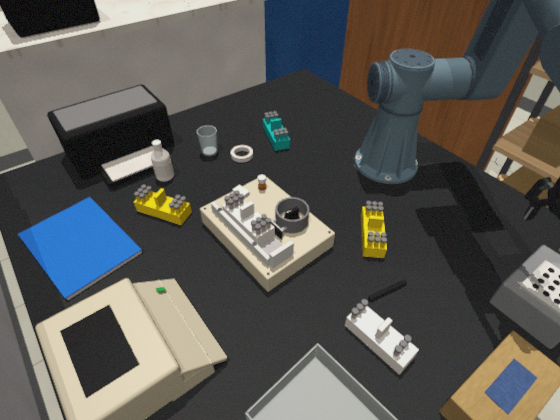

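View pics/t0.png

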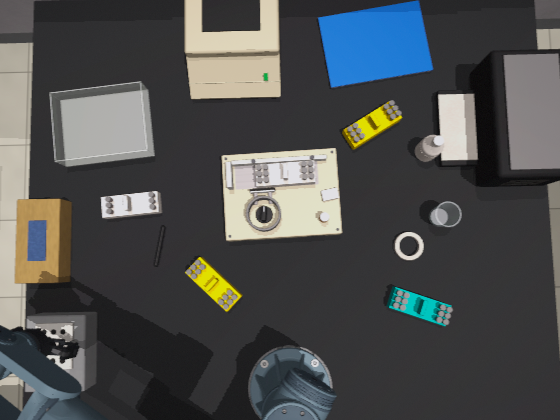

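The scene view shows the loader at about (267,230), and the top view shows it spanning columns 223–341 and rows 150–240. The rack tab is near (286,171), the knob and collar near (263,214), and the stop is at the left end, near (229,173). I'll measure these from the top view first, then get the wrist camera over them.

```bash
cat > h.py <<'E'
import cv2,numpy as np
from bench import *
from scipy.spatial.transform import Rotation as Rt
def campose(n,o=None):
    c=get_calibration(n);K=c["camera_matrix"]
    if n!="wrist": return K,c["R"].T,-c["R"].T@c["t"]
    o=o or get_obs();w,x,y,z=o["eef_rot"];R=Rt.from_quat([x,y,z,w]).as_matrix()
    M=c["mount"];return K,R@M[:3,:3],R@M[:3,3]+o["eef_pos"]
def ray(cp,uv):
    K,R,C=cp;d=R@np.linalg.solve(K,[uv[0],uv[1],1]);return C,d/np.linalg.norm(d)
def onz(cp,uv,z):
    C,d=ray(cp,uv);return C+d*(z-C[2])/d[2]
def proj(cp,X):
    K,R,C=cp;p=K@(R.T@(np.asarray(X)-C));return p[:2]/p[2]
def tri(c1,u1,c2,u2):
    C1,d1=ray(c1,u1);C2,d2=ray(c2,u2)
    s=np.linalg.lstsq(np.c_[d1,-d2],C2-C1,rcond=None)[0]
    a,b=C1+s[0]*d1,C2+s[1]*d2;return (a+b)/2,np.linalg.norm(a-b)
def tool(o=None):
    o=o or get_obs();w,x,y,z=o["eef_rot"];return Rt.from_quat([x,y,z,w]).as_matrix(),o["eef_pos"]
def togo(p,yaw=None,o=None):
    "shift (units) to p, and turn about tool z (units) so tool y lies along world angle yaw"
    R,e=tool(o);dp=R.T@(np.asarray(p)-e)/.25
    x=R[:,0];cur=np.arctan2(R[1,1],R[0,1]);
    t=None if yaw is None else ((-(yaw-cur)+np.pi/2)%np.pi-np.pi/2)/np.radians(30)
    # tool level correction
    tilt=np.cross(R[:,2],[0,0,-1]);
    return np.round(dp,3),t if t is None else round(t,3),np.round(R.T@tilt/np.radians(30),3)
E
python3 - <<'E'
from h import *
b=cv2.imread("pics/t0.png");cp=campose("top")
h=cv2.cvtColor(b,cv2.COLOR_BGR2HSV)
roi=np.zeros(b.shape[:2],np.uint8);roi[130:260,205:360]=1
m=((h[...,2]>90)*roi).astype(np.uint8)
m=cv2.morphologyEx(m,cv2.MORPH_CLOSE,np.ones((5,5)))
c=max(cv2.findContours(m,0,1)[0],key=cv2.contourArea)
r=cv2.boxPoints(cv2.minAreaRect(c));print(r)
W=np.array([onz(cp,p,.06) for p in r]);print(W.round(4));print(W.mean(0),[np.linalg.norm(W[i]-W[i-1]) for i in range(4)])
for n,u,z in(("tab",(286,171),.14),("collar",(263,214),.11)):print(n,onz(cp,u,z))
o=get_obs();print(tool(o)[0].round(3))
W=W.mean(0);print(togo([W[0]-.05,W[1]+0.0,.36],np.pi/2))
E
```

```text
[[219.7901  154.76686]
 [336.5575  147.18456]
 [342.17554 233.70287]
 [225.40814 241.28517]]
[[ 0.6469  0.1818  0.06  ]
 [ 0.6605 -0.1439  0.06  ]
 [ 0.4194 -0.1517  0.06  ]
 [ 0.4054  0.1685  0.06  ]]
[0.53306195 0.01367748 0.06      ] [np.float64(0.2418511612449521), np.float64(0.3260108561986527), np.float64(0.24120933068982717), np.float64(0.32058771036304445)]
tab [ 0.58244933 -0.00185451  0.14      ]
collar [0.47360584 0.06171428 0.11      ]
[[-0.949  0.314 -0.001]
 [ 0.314  0.949 -0.001]
 [ 0.    -0.002 -1.   ]]
(array([-1.817, -1.639, -0.516]), np.float64(-0.611), array([-0.003, -0.001,  0.   ]))
```

arm_command --dp '[[-0.18,-0.16,-0.08],[-0.36,-0.33,-0.16],[-0.54,-0.49,-0.24],[-0.72,-0.65,-0.32],[-0.9,-0.81,-0.4]]' --turn '[[0,0,-0.14],[0,0,-0.28],[0,0,-0.42],[0,0,-0.55],[0,0,-0.69]]' --jaw '[1,1,0.8,0.8,0.8]'

```text
time_s: 0.72
eef_pos: [0.328, 0.2864, 0.3297]
eef_rot: [0.0, -0.022, 1.0, -0.0]
wrist_force: [0.7, -0.1, 0.2]
opening: 0.798
grasp_force: 0.0
```

Run:
```python
from h import *
print(tool(),togo([.47,.02,.34],np.pi/2+.042))
```

```text
(array([[-9.99018170e-01, -4.43021644e-02,  1.17415071e-04],
       [-4.43021676e-02,  9.99018177e-01, -2.49421597e-05],
       [-1.16194799e-04, -3.01194129e-05, -9.99999993e-01]]), array([0.32802622, 0.28636101, 0.32972234])) (array([-0.52 , -1.09 , -0.041]), np.float64(0.004), array([-0.,  0.,  0.]))
```

arm_command --dp '[[-0.1,-0.2,0],[-0.2,-0.4,0],[-0.3,-0.6,0],[-0.4,-0.8,0],[-0.5,-0.98,-0.04]]' --turn '[[0,0,0],[0,0,0],[0,0,0],[0,0,0],[0,0,0]]' --jaw '[0.8,0.8,0.8,0.8,0.8]'

```text
time_s: 1.35
eef_pos: [0.4627, 0.0466, 0.3384]
eef_rot: [-0.001, -0.02, 1.0, 0.0]
wrist_force: [0.9, 0.1, 0.7]
opening: 0.8
grasp_force: 0.0
```

arm_command --dp '[[0,0,0],[0,0,0]]' --turn '[[0,0,0],[0,0,0]]' --jaw '[0.8,0.8]'

```text
time_s: 1.6
eef_pos: [0.4623, 0.0487, 0.3387]
eef_rot: [-0.001, -0.02, 1.0, 0.0]
wrist_force: [0.4, 0.8, 0.3]
opening: 0.804
grasp_force: 0.0
```

Run:
```python
from h import *
import pickle
o=get_obs();a=camera("wrist");cv2.imwrite("pics/w1.png",a);pickle.dump(o,open("w1.pkl","wb"));print(tool(o)[1],o["q"])
```

```text
[0.46228704 0.04866918 0.33874223] [-1.51582881e-01 -1.46064050e-01  1.72423517e+00  3.69585799e-04
  1.56480320e+00 -1.76317557e+00]
```

View pics/w1.png

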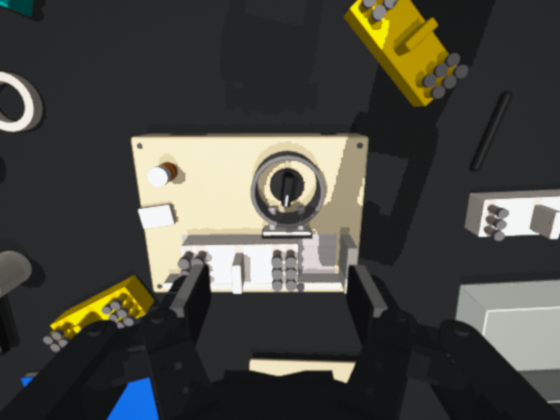

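The wrist view shows the loader's near deck corners at (135,137) and (368,135), the collar centred near (288,190), the tab top near (238,262) and the stop near (350,250). I'll look at an enlarged crop to pick exact points.

Run:
```python
import cv2
a=cv2.imread("pics/w1.png")[125:305,125:380];cv2.imwrite("pics/w1c.png",cv2.resize(a,None,fx=3.1,fy=3.1,interpolation=cv2.INTER_CUBIC))
```

```text
(no output)
```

View pics/w1c.png

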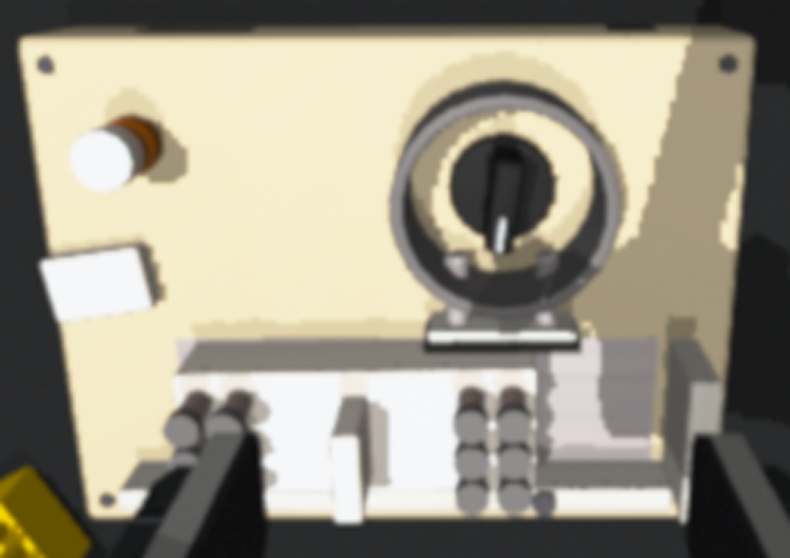

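The crop shows the tab top centred at crop (347,478), the collar rim at (505,205), the near deck corners at (20,38) and (755,40), and the white mark at (502,235).

Run:
```python
from h import *
import pickle
o=pickle.load(open("w1.pkl","rb"));cp=campose("wrist",o);tp=campose("top")
f=lambda x,y:np.array([125+x/3.1,125+y/3.1])
A=onz(cp,f(20,38),.06);B=onz(cp,f(755,40),.06);D=onz(cp,f(90,518),.06)
print("corners",A,B,D,np.linalg.norm(A-B),np.linalg.norm(A-D))
y=(B-A)/np.linalg.norm(B-A);yaw=np.arctan2(-y[0],y[1]);x=np.array([y[1],-y[0],0]);print("yaw",yaw)
O=(A+B)/2+.12*x;print("O",O)
print("collar exp",O-.055*x+.05*y,"rim",onz(cp,f(505,205),.11),tri(cp,f(505,205),tp,(263,213.5)))
T=onz(cp,f(347,478),.14);print("tab",T,tri(cp,f(347,478),tp,(286,170.5)),"in loader",(T-O)@x,(T-O)@y)
for p in[(333,435),(361,433),(363,522),(335,522)]:print(onz(cp,f(*p),.14))
print("mark",onz(cp,f(500,248),.105),onz(cp,f(509,140),.105))
```

```text
corners [ 0.42411929 -0.14781859  0.06      ] [0.41200471 0.1673239  0.06      ] [ 0.66114334 -0.13804578  0.06      ] 0.31537525515101617 0.2372254409193964
yaw 0.03842266203545376
O [0.53797343 0.01436224 0.06      ]
collar exp [0.48109337 0.06221261 0.06      ] rim [0.47651069 0.06155028 0.11      ] (array([0.47400824, 0.0611746 , 0.11977582]), np.float64(0.000112805668521555))
tab [0.58503282 0.00219117 0.14      ] (array([5.84434652e-01, 1.52208352e-04, 1.39859932e-01]), np.float64(0.004258452762518217)) in loader 0.04655712727516931 -0.013969788667559596
[ 0.5658139  -0.00335825  0.14      ]
[0.56447331 0.0077703  0.14      ]
[0.6053206  0.00874492 0.14      ]
[ 0.60578508 -0.0027543   0.14      ]
mark [0.49605289 0.06064767 0.105     ] [0.45123202 0.06200082 0.105     ]
```

Run:
```python
from h import *
print(togo([.585,.002,.19],np.pi/2+.038))
```

```text
(array([-0.484, -0.21 ,  0.595]), np.float64(0.008), array([ 0.001, -0.002,  0.   ]))
```

arm_command --dp '[[-0.16,-0.07,0.15],[-0.32,-0.14,0.3],[-0.48,-0.21,0.45],[-0.48,-0.21,0.6],[-0.48,-0.21,0.6]]' --turn '[[0,0,0],[0,0,0],[0,0,0.01],[0,0,0.01],[0,0,0.01]]' --jaw '[0.5,0.5,0.5,0.5,0.5]'

```text
time_s: 2.28
eef_pos: [0.5819, 0.003, 0.1855]
eef_rot: [-0.004, -0.019, 1.0, 0.001]
wrist_force: [-0.9, 0.1, -0.8]
opening: 0.499
grasp_force: 0.0
```

Run:
```python
from h import *
import pickle
o=get_obs();a=camera("wrist");cv2.imwrite("pics/w2.png",a);pickle.dump(o,open("w2.pkl","wb"));print(tool(o)[1],o["q"],o["opening"])
```

```text
[0.58190348 0.00295438 0.18549206] [-1.98854468e-01  2.45380836e-01  1.62620137e+00  1.60987511e-04
  1.27837464e+00 -1.80781016e+00] 0.49904647625559906
```

View pics/w2.png

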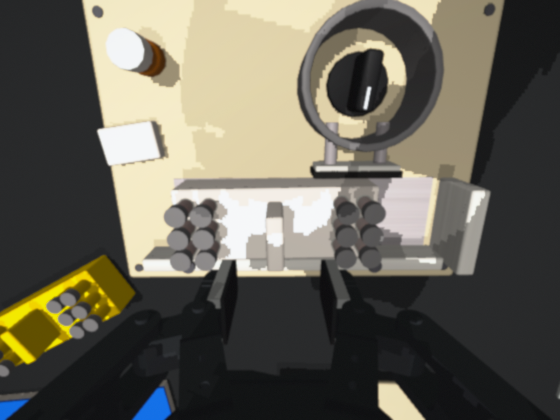

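The tab top is centred at about column 274.5, between the pads at columns 236 and 322. The collar is at about (371,75) and the white mark at about (367,98). I'll triangulate using both wrist views.

Run:
```python
from h import *
import pickle
c1=campose("wrist",pickle.load(open("w1.pkl","rb")));o=pickle.load(open("w2.pkl","rb"));c2=campose("wrist",o)
a=cv2.imread("pics/w2.png")
g=cv2.cvtColor(a,cv2.COLOR_BGR2GRAY);print(g[196:280:4,275]);print(g[255,258:292])
f=lambda x,y:np.array([125+x/3.1,125+y/3.1])
y=np.array([-np.sin(.038),np.cos(.038),0]);x=np.array([y[1],-y[0],0])
for T in([.585,.0022,.14],[.585,.0007,.14]):
  print([proj(c2,np.array(T)+i*x+[0,0,k]).round(1) for i,k in((-.02,0),(.02,0),(-.02,-.04))])
print("rim",tri(c1,f(505,205),c2,(371,75)))
H=cv2.HoughCircles(g[0:170,280:460],cv2.HOUGH_GRADIENT,1,50,param1=100,param2=20,minRadius=50,maxRadius=80);print(H)
print("tabfar",tri(c1,f(349,522),c2,(275,270)))
print(onz(c2,(275,260),.14))
```

```text
[239 233 124 125 127 143 238 239 239 241 247 248 247 184 183 182 181 180
 180 224 136]
[178 178 178 178 178 178 176 169 157 156 167 178 181 182 182 183 182 182
 182 183 182 182 181 175 161 152 157 173 178 178 178 178 178 178]
[array([276.7, 215.1]), array([276.7, 270.7]), array([276.8, 198.5])]
[array([274.3, 215. ]), array([274.5, 270.6]), array([274.8, 198.4])]
rim (array([0.47690292, 0.06102561, 0.10674007]), np.float64(0.0015814315006417667))
[[[84.5 83.5 68.2]]]
tabfar (array([0.60675309, 0.00223646, 0.137095  ]), np.float64(0.001477943318091513))
[0.59695278 0.00149807 0.14      ]
```

Run:
```python
from h import *
print(togo([.585,.001,.109],np.pi/2+.038))
```

```text
(array([-0.007, -0.007,  0.317]), np.float64(0.0), array([ 0.002, -0.006,  0.   ]))
```

arm_command --dp '[[-0.01,-0.01,0.12],[-0.01,-0.01,0.22],[-0.01,-0.01,0.3],[-0.01,-0.01,0.3]]' --turn '[[0,0,0],[0,0,0],[0,0,0],[0,0,0]]' --jaw '[0.5,0.5,0.5,0.5]'

```text
time_s: 2.82
eef_pos: [0.5872, -0.0005, 0.1154]
eef_rot: [0.0, -0.019, 1.0, -0.0]
wrist_force: [1.2, 0.2, 0.4]
opening: 0.5
grasp_force: 0.0
```

Run:
```python
from h import *
print(togo([.585,.001,.109],np.pi/2+.038))
```

```text
(array([0.009, 0.006, 0.026]), np.float64(-0.001), array([-0.   ,  0.001,  0.   ]))
```

arm_command --dp '[[0.006,0.006,0.02],[0.006,0.006,0.02],[0.006,0.006,0.02],[0.006,0.006,0.02],[0.006,0.006,0.02]]' --turn '[[0,0,0],[0,0,0],[0,0,0],[0,0,0],[0,0,0]]' --jaw '[0.3,0.2,0.1,0.05,0.05]'

```text
time_s: 3.45
eef_pos: [0.5865, 0.0001, 0.1106]
eef_rot: [0.001, -0.018, 1.0, -0.0]
wrist_force: [-2.1, 1.7, 5.4]
opening: 0.127
grasp_force: 60.2
```

arm_command --dp '[[0,0,0],[0,0,0]]' --turn '[[0,0,0],[0,0,0]]' --jaw '[0.05,0.05]'

```text
time_s: 3.7
eef_pos: [0.5865, 0.0001, 0.1106]
eef_rot: [0.001, -0.018, 1.0, -0.0]
wrist_force: [-1.3, 1.5, 6.3]
opening: 0.131
grasp_force: 60.2
```

arm_command --dp '[[0,0.02,-0.002],[0,0.06,-0.002],[0,0.1,-0.002],[0,0.14,-0.002],[0,0.17,-0.002]]' --turn '[[0,0,0],[0,0,0],[0,0,0],[0,0,0],[0,0,0]]' --jaw '[0.05,0.05,0.05,0.05,0.05]'

```text
time_s: 4.32
eef_pos: [0.5851, 0.0424, 0.1107]
eef_rot: [0.001, -0.018, 1.0, -0.001]
wrist_force: [-0.2, -6.0, 4.9]
opening: 0.127
grasp_force: 60.0
```

arm_command --dp '[[0,0.02,0],[0,0.03,0],[0,0.03,0]]' --turn '[[0,0,0],[0,0,0],[0,0,0]]' --jaw '[0.05,0.05,0.05]'

```text
time_s: 4.7
eef_pos: [0.5848, 0.0501, 0.1107]
eef_rot: [0.001, -0.018, 1.0, -0.0]
wrist_force: [0.1, -3.6, 5.1]
opening: 0.128
grasp_force: 60.0
```

arm_command --dp '[[0,0.008,0],[0,0.016,0],[0,0.024,0],[0,0.028,0],[0,0.032,0]]' --turn '[[0,0,0],[0,0,0],[0,0,0],[0,0,0],[0,0,0]]' --jaw '[0.05,0.05,0.05,0.05,0.05]'

```text
time_s: 5.32
eef_pos: [0.5845, 0.0575, 0.1106]
eef_rot: [0.001, -0.018, 1.0, -0.001]
wrist_force: [0.3, -4.9, 4.7]
opening: 0.129
grasp_force: 60.0
```

arm_command --dp '[[0,0.003,0],[0,0.006,0],[0,0.009,0]]' --turn '[[0,0,0],[0,0,0],[0,0,0]]' --jaw '[0.05,0.05,0.05]'

```text
time_s: 5.7
eef_pos: [0.5845, 0.0598, 0.1106]
eef_rot: [0.001, -0.018, 1.0, -0.001]
wrist_force: [0.5, -5.1, 4.3]
opening: 0.128
grasp_force: 60.0
```

arm_command --dp '[[0,0.003,0],[0,0.006,0],[0,0.009,0]]' --turn '[[0,0,0],[0,0,0],[0,0,0]]' --jaw '[0.05,0.05,0.05]'

```text
time_s: 6.08
eef_pos: [0.5844, 0.062, 0.1107]
eef_rot: [0.001, -0.018, 1.0, -0.001]
wrist_force: [0.3, -5.9, 5.6]
opening: 0.134
grasp_force: 60.1
```

arm_command --dp '[[0,0.002,0],[0,0.004,0],[0,0.006,0]]' --turn '[[0,0,0],[0,0,0],[0,0,0]]' --jaw '[0.05,0.05,0.05]'

```text
time_s: 6.45
eef_pos: [0.5843, 0.0635, 0.1106]
eef_rot: [0.001, -0.018, 1.0, -0.001]
wrist_force: [-0.2, -6.2, 6.0]
opening: 0.136
grasp_force: 60.1
```

arm_command --dp '[[0,0.002,0],[0,0.004,0],[0,0.006,0]]' --turn '[[0,0,0],[0,0,0],[0,0,0]]' --jaw '[0.05,0.05,0.05]'

```text
time_s: 6.82
eef_pos: [0.5843, 0.065, 0.1107]
eef_rot: [0.001, -0.018, 1.0, -0.001]
wrist_force: [1.3, -6.9, 6.7]
opening: 0.131
grasp_force: 60.1
```

arm_command --dp '[[0,0.002,0],[0,0.004,0]]' --turn '[[0,0,0],[0,0,0]]' --jaw '[0.05,0.05]'

```text
time_s: 7.08
eef_pos: [0.5844, 0.0654, 0.1107]
eef_rot: [0.001, -0.018, 1.0, -0.001]
wrist_force: [0.2, -9.7, 5.5]
opening: 0.129
grasp_force: 59.9
```

arm_command --dp '[[0,0.002,0],[0,0.002,0]]' --turn '[[0,0,0],[0,0,0]]' --jaw '[0.05,0.05]'

```text
time_s: 7.32
eef_pos: [0.5844, 0.0654, 0.1107]
eef_rot: [0.001, -0.018, 1.0, -0.002]
wrist_force: [1.1, -9.6, 5.1]
opening: 0.131
grasp_force: 60.0
```

arm_command --dp '[[0,0.002,0],[0,0.004,0],[0,0.004,0]]' --turn '[[0,0,0],[0,0,0],[0,0,0]]' --jaw '[0.05,0.05,0.05]'

```text
time_s: 7.7
eef_pos: [0.5844, 0.0655, 0.1108]
eef_rot: [0.001, -0.018, 1.0, -0.002]
wrist_force: [0.8, -13.3, 4.5]
opening: 0.128
grasp_force: 60.1
```

The force is rising at a fixed position, so the rack is home. I'll ease off, open and lift.

arm_command --dp '[[0,-0.005,0],[0,-0.005,0],[0,-0.005,0],[0,-0.005,0],[0,-0.005,0]]' --turn '[[0,0,0],[0,0,0],[0,0,0],[0,0,0],[0,0,0]]' --jaw '[0.05,0.2,0.3,0.4,0.4]'

```text
time_s: 8.32
eef_pos: [0.5832, 0.0671, 0.1096]
eef_rot: [-0.0, -0.018, 1.0, 0.0]
wrist_force: [0.2, -0.2, 0.3]
opening: 0.397
grasp_force: 0.0
```

arm_command --dp '[[0,0,-0.1],[0,0,-0.25],[0.15,0,-0.4],[0.35,0,-0.4],[0.4,0,-0.4]]' --turn '[[0,0,0],[0,0,0],[0,0,0],[0,0,0],[0,0,0]]' --jaw '[0.4,0.4,0.4,0.4,0.4]'

```text
time_s: 8.95
eef_pos: [0.4813, 0.0635, 0.2098]
eef_rot: [-0.0, -0.018, 1.0, 0.0]
wrist_force: [0.4, 0.3, 0.2]
opening: 0.401
grasp_force: 0.0
```

arm_command --dp '[[0,0,0],[0,0,0]]' --turn '[[0,0,0],[0,0,0]]' --jaw '[0.4,0.4]'

```text
time_s: 9.2
eef_pos: [0.4846, 0.063, 0.2099]
eef_rot: [0.0, -0.018, 1.0, -0.0]
wrist_force: [0.6, -0.2, 0.3]
opening: 0.399
grasp_force: 0.0
```

Run:
```python
from h import *
import pickle
o=get_obs();a=camera("wrist");cv2.imwrite("pics/w3.png",a);pickle.dump(o,open("w3.pkl","wb"));print(tool(o)[1],o["q"],o["opening"])
```

```text
[0.48463033 0.06300296 0.20990151] [-1.14198022e-01  5.61295558e-03  1.84186523e+00  5.28158221e-05
  1.29330401e+00 -1.72108195e+00] 0.3986580235365731
```

View pics/w3.png

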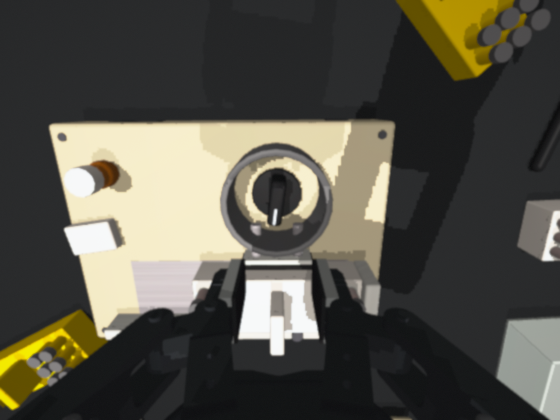

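The rack is home at the stop. The collar rim is at about (276,202) with radius 55, and the bar top runs from about (279,173) to the marked end at (275,224).

Run:
```python
from h import *
import pickle
cs=[campose("wrist",pickle.load(open(f"w{i}.pkl","rb"))) for i in(1,2,3)]
a=cv2.imread("pics/w3.png");g=cv2.cvtColor(a,cv2.COLOR_BGR2GRAY)
r=g[130:260,205:350];H=cv2.HoughCircles(r,cv2.HOUGH_GRADIENT,1,200,param1=100,param2=15,minRadius=48,maxRadius=60);u=H[0][0][:2]+[205,130];print(u,H[0][0][2])
m=((g<28)&(np.hypot(*(np.indices(g.shape)[::-1]-u[:,None,None]))<45)).astype(np.uint8)
c=max(cv2.findContours(m,0,1)[0],key=cv2.contourArea);rc=cv2.minAreaRect(c);print("dark",rc)
w=((g>150)&(np.hypot(*(np.indices(g.shape)[::-1]-np.array([276,214])[:,None,None]))<14)).astype(np.uint8)
p=np.argwhere(w)[:,::-1];print("mark",p.min(0),p.max(0),p.mean(0))
print("rim",onz(cs[2],u,.11),"tri13",tri(cs[0],[287.9,191.1],cs[2],u),"tri23",tri(cs[1],[364.5,83.5],cs[2],u))
e=[onz(cs[2],q,.105) for q in((279,173),(275,224))];print(e,(e[0]+e[1])/2,np.arctan2(*(e[1]-e[0])[1::-1]))
cv2.imwrite("pics/w3c.png",cv2.resize(a[135:270,205:350],None,fx=4,fy=4,interpolation=cv2.INTER_CUBIC))
```

```text
[274.5 202.5] 48.4
dark ((278.8000183105469, 179.10000610351562), (15.016252517700195, 10.895513534545898), 12.094757080078125)
mark [263 209] [283 225] [270.73493976 217.24096386]
rim [0.47604811 0.05971515 0.11      ] tri13 (array([0.47151128, 0.06025841, 0.12709438]), np.float64(0.001541638261662497)) tri23 (array([0.48068702, 0.05975475, 0.09466954]), np.float64(0.00013834520709217257))
[array([0.45254289, 0.06253279, 0.105     ]), array([0.49667186, 0.06076112, 0.105     ])] [0.47460738 0.06164696 0.105     ] -0.04012601868902554
```

View pics/w3c.png

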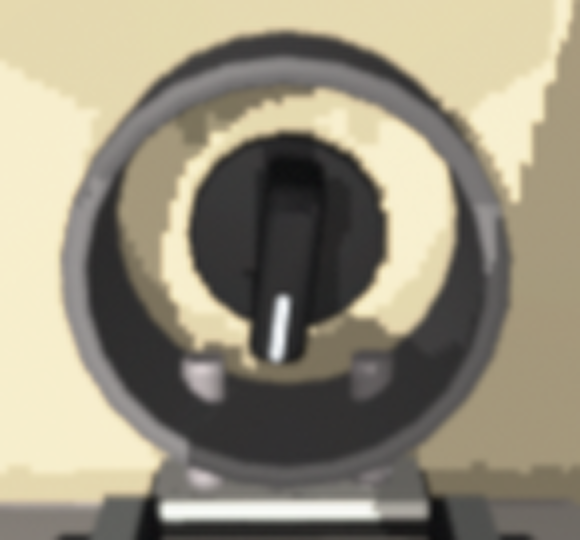

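The crop shows the rim's outer edge centred at crop (286,270). The bar top runs from (293,185) to the marked end at (277,360).

Run:
```python
from h import *
import pickle
c=campose("wrist",pickle.load(open("w3.pkl","rb")))
f=lambda x,y:(205+x/4,135+y/4)
e=[onz(c,f(*q),.105) for q in((292,185),(277,361))];d=e[1]-e[0]
print(e,(e[0]+e[1])/2,np.linalg.norm(d),"bar yaw",np.arctan2(d[1],d[0]))
print("rim",onz(c,f(286,270),.11))
print([onz(c,f(*q),.11)[:2] for q in((286,58),(286,482),(62,270),(510,270))])
yaw=np.arctan2(d[1],d[0]);P=(e[0]+e[1])/2
print(togo([P[0],P[1],.15],yaw+np.pi/2))
```

```text
[array([0.45937272, 0.06197141, 0.105     ]), array([0.4978356 , 0.06015832, 0.105     ])] [0.47860416 0.06106486 0.105     ] 0.03850559384974356 bar yaw -0.04710384407308622
rim [0.4759888  0.06134812 0.11      ]
[array([0.4332542 , 0.05986471]), array([0.52386013, 0.06300985]), array([0.47764915, 0.01562942]), array([0.47432811, 0.10707614])]
(array([ 0.024, -0.007,  0.239]), np.float64(0.159), array([-0.   ,  0.001,  0.   ]))
```

arm_command --dp '[[0.02,-0.007,0.1],[0.024,-0.007,0.2],[0.024,-0.007,0.32],[0.024,-0.007,0.32],[0.024,-0.007,0.32]]' --turn '[[0,0,0.08],[0,0,0.16],[0,0,0.16],[0,0,0.16],[0,0,0.16]]' --jaw '[0.38,0.38,0.38,0.38,0.38]'

```text
time_s: 9.88
eef_pos: [0.4785, 0.0611, 0.1305]
eef_rot: [0.0, 0.024, 1.0, -0.0]
wrist_force: [-0.4, 0.0, 0.2]
opening: 0.378
grasp_force: 0.0
```

Run:
```python
from h import *
print(get_obs()["opening"],togo([.4785,.0612,.078],np.pi/2-.047))
```

```text
0.3776523224612874 (array([0.   , 0.001, 0.21 ]), np.float64(-0.001), array([-0.   ,  0.001,  0.   ]))
```

Well placed, so I'll go down.

arm_command --dp '[[0,0,0.06],[0,0,0.12],[0,0,0.17],[0,0,0.205],[0,0,0.205]]' --turn '[[0,0,0],[0,0,0],[0,0,0],[0,0,0],[0,0,0]]' --jaw '[0.38,0.38,0.38,0.38,0.38]'

```text
time_s: 10.5
eef_pos: [0.4769, 0.0612, 0.0776]
eef_rot: [-0.001, 0.024, 1.0, 0.0]
wrist_force: [0.5, -0.4, 0.5]
opening: 0.381
grasp_force: 0.0
```

arm_command --dp '[[0,0,0],[0,0,0],[0,0,0],[0,0,0],[0,0,0]]' --turn '[[0,0,0],[0,0,0],[0,0,0],[0,0,0],[0,0,0]]' --jaw '[0.28,0.2,0.12,0.08,0.08]'

```text
time_s: 11.12
eef_pos: [0.478, 0.061, 0.0792]
eef_rot: [0.001, 0.024, 1.0, -0.0]
wrist_force: [-1.9, 0.7, 5.5]
opening: 0.137
grasp_force: 58.3
```

```bash
cat > st.py <<'E'
from h import *
o=get_obs();R,e=tool(o);print(o["time_s"],"theta",round(.038-(np.arctan2(R[1,1],R[0,1])-np.pi/2),4),"F",o["wrist_force"].round(2),"T",o["torque"].round(3),e.round(4),round(o["opening"],3),"tau6",o["joint_efforts"][5].round(3))
E
python3 st.py
```

```text
11.125 theta 0.0856 F [-1.93  0.69  5.52] T [-0.108  0.236 -0.068] [0.478  0.061  0.0792] 0.137 tau6 -0.124
```

arm_command --dp '[[0,0,0],[0,0,0],[0,0,0],[0,0,0],[0,0,0]]' --turn '[[0,0,0.08],[0,0,0.16],[0,0,0.24],[0,0,0.32],[0,0,0.4]]' --jaw '[0.08,0.08,0.08,0.08,0.08]'

```text
time_s: 11.75
eef_pos: [0.4781, 0.0612, 0.0792]
eef_rot: [0.001, 0.128, 0.992, 0.0]
wrist_force: [-1.1, 0.5, 5.4]
opening: 0.139
grasp_force: 58.1
```

```bash
python3 st.py
```

```text
11.75 theta 0.2955 F [-1.07  0.51  5.36] T [0.088 0.185 0.245] [0.4781 0.0612 0.0792] 0.139 tau6 -0.151
```

arm_command --dp '[[0,0,0],[0,0,0],[0,0,0],[0,0,0],[0,0,0]]' --turn '[[0,0,0.08],[0,0,0.16],[0,0,0.24],[0,0,0.32],[0,0,0.4]]' --jaw '[0.08,0.08,0.08,0.08,0.08]'

```text
time_s: 12.38
eef_pos: [0.4781, 0.0615, 0.0792]
eef_rot: [0.001, 0.231, 0.973, 0.0]
wrist_force: [-0.2, 1.3, 4.0]
opening: 0.144
grasp_force: 58.1
```

```bash
python3 st.py
```

```text
12.375 theta 0.5049 F [-0.25  1.28  3.97] T [0.269 0.109 0.273] [0.4781 0.0615 0.0792] 0.144 tau6 -0.15
```

arm_command --dp '[[0,0,0],[0,0,0],[0,0,0]]' --turn '[[0,0,0.08],[0,0,0.16],[0,0,0.24]]' --jaw '[0.08,0.08,0.08]'

```text
time_s: 12.75
eef_pos: [0.4782, 0.0616, 0.0792]
eef_rot: [0.001, 0.292, 0.956, 0.0]
wrist_force: [0.5, 2.0, 4.4]
opening: 0.143
grasp_force: 58.2
```

```bash
python3 st.py
```

```text
12.75 theta 0.6306 F [0.49 2.05 4.4 ] T [0.453 0.009 0.277] [0.4782 0.0616 0.0792] 0.143 tau6 -0.129
```

arm_command --dp '[[0,0,0],[0,0,0],[0,0,0]]' --turn '[[0,0,0.06],[0,0,0.12],[0,0,0.18]]' --jaw '[0.08,0.08,0.08]'

```text
time_s: 13.12
eef_pos: [0.4783, 0.0617, 0.0792]
eef_rot: [0.001, 0.337, 0.942, 0.001]
wrist_force: [0.1, 3.8, 5.0]
opening: 0.143
grasp_force: 58.2
```

```bash
python3 st.py
```

```text
13.125 theta 0.7248 F [0.1  3.82 4.99] T [ 0.521 -0.049  0.333] [0.4783 0.0617 0.0792] 0.143 tau6 -0.01
```

arm_command --dp '[[0,0,0],[0,0,0]]' --turn '[[0,0,0.06],[0,0,0.12]]' --jaw '[0.08,0.08]'

```text
time_s: 13.38
eef_pos: [0.4784, 0.0618, 0.0792]
eef_rot: [0.001, 0.366, 0.931, 0.001]
wrist_force: [-0.0, 3.7, 4.8]
opening: 0.139
grasp_force: 58.2
```

```bash
python3 st.py
```

```text
13.375 theta 0.7876 F [-0.01  3.68  4.82] T [ 0.678 -0.027  0.321] [0.4784 0.0618 0.0792] 0.139 tau6 -0.01
```

arm_command --dp '[[0,0,0],[0,0,0]]' --turn '[[0,0,0.05],[0,0,0.1]]' --jaw '[0.08,0.08]'

```text
time_s: 13.62
eef_pos: [0.4784, 0.0618, 0.0792]
eef_rot: [0.001, 0.39, 0.921, 0.001]
wrist_force: [0.8, 4.5, 5.2]
opening: 0.142
grasp_force: 58.2
```

```bash
python3 st.py
```

```text
13.625 theta 0.8399 F [0.79 4.52 5.24] T [ 0.714 -0.071  0.331] [0.4784 0.0618 0.0792] 0.142 tau6 0.046
```

arm_command --dp '[[0,0,0],[0,0,0]]' --turn '[[0,0,0.05],[0,0,0.1]]' --jaw '[0.08,0.08]'

```text
time_s: 13.88
eef_pos: [0.4784, 0.0619, 0.0792]
eef_rot: [0.001, 0.414, 0.91, 0.001]
wrist_force: [1.3, 5.3, 5.7]
opening: 0.142
grasp_force: 58.2
```

```bash
python3 st.py
```

```text
13.875 theta 0.8925 F [1.32 5.34 5.68] T [ 0.863 -0.182  0.295] [0.4784 0.0619 0.0792] 0.142 tau6 0.043
```

arm_command --dp '[[0,0,0],[0,0,0]]' --turn '[[0,0,0.05],[0,0,0.1]]' --jaw '[0.08,0.08]'

```text
time_s: 14.12
eef_pos: [0.4785, 0.0619, 0.0792]
eef_rot: [0.001, 0.438, 0.899, 0.001]
wrist_force: [1.1, 4.5, 5.8]
opening: 0.145
grasp_force: 58.2
```

```bash
python3 st.py
```

```text
14.125 theta 0.9449 F [1.11 4.54 5.82] T [ 0.866 -0.166  0.328] [0.4785 0.0619 0.0792] 0.145 tau6 0.046
```

arm_command --dp '[[0,0,0],[0,0,0]]' --turn '[[0,0,0.05],[0,0,0.1]]' --jaw '[0.08,0.08]'

```text
time_s: 14.38
eef_pos: [0.4785, 0.0619, 0.0792]
eef_rot: [0.001, 0.461, 0.887, 0.001]
wrist_force: [1.2, 4.9, 4.9]
opening: 0.139
grasp_force: 58.2
```

```bash
python3 st.py
```

```text
14.375 theta 0.9972 F [1.18 4.86 4.91] T [ 0.919 -0.266  0.342] [0.4785 0.0619 0.0792] 0.139 tau6 0.105
```

arm_command --dp '[[0,0,0],[0,0,0]]' --turn '[[0,0,0.05],[0,0,0.1]]' --jaw '[0.08,0.08]'

```text
time_s: 14.62
eef_pos: [0.4786, 0.062, 0.0792]
eef_rot: [0.001, 0.484, 0.875, 0.001]
wrist_force: [2.1, 5.0, 4.2]
opening: 0.14
grasp_force: 58.2
```

```bash
python3 st.py
```

```text
14.625 theta 1.0493 F [2.12 4.98 4.17] T [ 0.958 -0.286  0.473] [0.4786 0.062  0.0792] 0.14 tau6 0.197
```

The torque is about 0.2 N·m above the running value after a 0.05 rad step. That puts the jaw at roughly 12–15 N. I'll stop turning and take a settled reading.

arm_command --dp '[[0,0,0]]' --turn '[[0,0,0]]' --jaw '[0.08]'

```text
time_s: 14.75
eef_pos: [0.4786, 0.062, 0.0792]
eef_rot: [0.001, 0.484, 0.875, 0.001]
wrist_force: [1.5, 5.5, 4.0]
opening: 0.145
grasp_force: 58.3
```

```bash
python3 st.py
```

```text
14.75 theta 1.049 F [1.52 5.49 3.98] T [ 0.911 -0.31   0.282] [0.4786 0.062  0.0792] 0.145 tau6 0.406
```

arm_command --dp '[[0,0,0],[0,0,0],[0,0,0],[0,0,0]]' --turn '[[0,0,0],[0,0,0],[0,0,0],[0,0,0]]' --jaw '[0.2,0.3,0.36,0.36]'

```text
time_s: 15.25
eef_pos: [0.4774, 0.061, 0.0784]
eef_rot: [-0.0, 0.484, 0.875, -0.0]
wrist_force: [0.4, -0.5, -0.1]
opening: 0.357
grasp_force: 0.0
```

arm_command --dp '[[0,0,-0.06],[0,0,-0.15],[0,0,-0.3],[0,0,-0.45],[0,0,-0.6]]' --turn '[[0,0,0],[0,0,0],[0,0,0],[0,0,0],[0,0,0]]' --jaw '[0.36,0.36,0.36,0.36,0.36]'

```text
time_s: 15.88
eef_pos: [0.4775, 0.0612, 0.231]
eef_rot: [0.001, 0.484, 0.875, 0.0]
wrist_force: [0.2, -0.2, -0.3]
opening: 0.36
grasp_force: 0.0
```

arm_command --dp '[[0,0,0],[0,0,0]]' --turn '[[0,0,-0.3],[0,0,-0.6]]' --jaw '[0.36,0.36]'

```text
time_s: 16.12
eef_pos: [0.478, 0.0611, 0.2305]
eef_rot: [0.001, 0.339, 0.941, 0.0]
wrist_force: [0.4, -0.5, -0.4]
opening: 0.357
grasp_force: 0.0
```

Run:
```python
from h import *
import pickle
o=get_obs();a=camera("wrist");cv2.imwrite("pics/w4.png",a);pickle.dump(o,open("w4.pkl","wb"));print(tool(o)[1],o["wrist_force"])
```

```text
[0.47801174 0.06110262 0.23050042] [ 0.40114066 -0.54079061 -0.43779263]
```

View pics/w4.png

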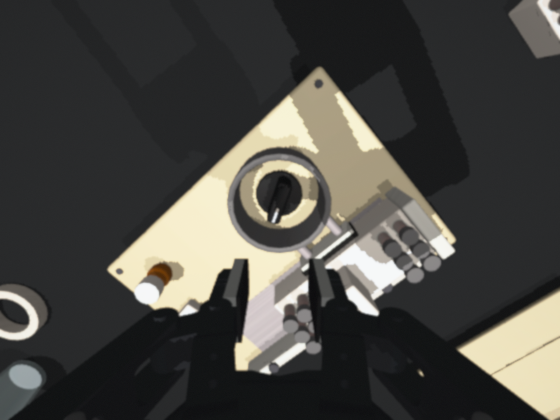

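The rack sits flush against the stop at about (410,215), with the jaw against it at about (330,245). The bar is still in its turned position, from (287,178) to (275,222), and the gripper is clear, so I'll hand in.

```bash
python3 -c "
from bench import *
print(hand_in())"
```

```text
the job is handed in; nothing more can be done
None
```

I slid the rack home against the stop and clamped it at an estimated 12–17 N (aim about 12, limit 20), judged from knob torque; the arm is clear and the job is handed in, but no verdict came back.

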